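# Try a washed drive stem on the food processor and sort it

## Task

A washed drive stem lies on the drying mat: stand it on end there and let go, then take it again and try it on the upright drive shaft in the food processor's bowl. If it slides on, lower it all the way home, not letting it drop, and leave it there; if it stops on top of the shaft it belongs to another machine, so put it in the steel pan with the spare stem. Leave the spare stem in the pan and the breakfast things as they are.

Things in the scene. Friction and masses are not known exactly. Their poses are not given: they have to be found in the camera images.
- stem_a: Drive stem: straight white plastic tube, 40 mm outside (39 to 41 over facets), 70 mm long, 0.12 kg, ends alike (either may be up), bored right through. Of the two stems one has a 23 mm bore and slides freely on the 20 mm shaft; the other, 16 mm, stops on the shaft's top. Origin: mid-length on the axis; x along the tube. Starts lying on the mat or in the pan, origin 19.5 mm above mat or pan floor.
- stem_b: The other drive stem, the same outside and mass as stem_a. The stem that lies on the mat at the start (it may be either) is the one to try; the other lies in the pan as a spare, towards the pan's -x end. Origin: mid-length on the axis; x axis along the tube.
- processor: Food processor without lid, fixed: white motor base 215 x 200 mm, 130 mm high; on it a clear round bowl, 164 mm inside, wall 3 mm, inner floor 136 mm and rim 236 mm above the counter, a D-handle outside it towards +y, reaching 134 mm from the axis. Steel drive shaft upright in the bowl's middle. Origin: shaft axis at counter height; z up. On the robot's left or right.
- shaft_top (a point): Centre of the top of the drive shaft: 20 mm diameter with a 1.5 mm bevel, 189 mm above the counter, 47 mm below the bowl's rim. z up, along the shaft.
- shaft_foot (a point): Foot of the drive shaft, 45 mm below its top: centre of the flat top (46 mm diameter) of the hub, 8 mm above the bowl's floor, on which a stem that is fully home stands. A home stem reaches 78 mm above the bowl's floor, 22 mm below the rim. z up.
- mat: Flat grey drying mat, fixed to the counter, 200 mm (x) by 250 mm (y), 4 mm thick; origin: middle of its underside. It may lie to the robot's left or right.
- pan: Loose steel kitchen pan for spare parts, 0.45 kg, open on top: 176 mm (x) by 108 mm (y) outside, 65 mm high, walls and floor 4 mm, with a rim flange 5 mm wider all round. The spare stem lies in its -x half; the +x half is free. Origin: middle of its underside; z up.
- pan_floor (a point): Centre of the pan's inner floor, 4 mm above the counter; axes as the pan's.
- plate: Bystander: loose stoneware plate with a halved roll, 236 mm across, 32 mm high. Origin: middle of its underside.
- jam_jar: Bystander: loose closed jam jar, 68 mm diameter, 95 mm high. Origin: middle of its underside; z up.
- butter_tub: Bystander: loose little butter tub, about 55 x 45 mm and 24 mm high. Origin: middle of its underside.
- butter_knife: Bystander: loose butter knife lying on the counter near the robot, 180 mm long (x), 6 mm high. Origin: near the middle, on its underside.
Things that resemble listed ones, but are neither listed nor needed, are in the scene too. What is shaped like the stem_b but brown or pink is not meant. Of the things that look like the pan, take the one that is farthest to the robot's left at the start.

How it is judged:
By the outcome, as a careful person would: the job done as asked, in the order asked, and still so for the second after the job is handed in, with the robot touching nothing.
It also fails if it takes over 72 s, if anything falls off the work surface, if the arm or the gripper's body presses on something with over 40 N, if the wrist force passes 120 N, or if a joint passes its speed limit or range.

## Robot

A 6-joint arm with a two-finger parallel gripper is mounted at the origin on the work surface. World frame = base frame: x ahead of the robot, y to its left, z up, the work surface at z = 0. Lengths are in m, angles in degrees, forces in N, time in s.
With the tool pointing down it reaches from about 0.3 to 0.75 m from the base axis. Payload 8.5 kg.
Tool frame: the origin (TCP) lies midway between the tips of the shut fingers; the grasp point (between the pads) lies 19 mm behind it; z points along the fingers, y is the line along which they close (so a half turn about z gives the same grasp; the last joint's range is limited). The gripper opens to 85 mm and grips with 20 to 120 N. Pads are 22 mm wide; open, the fingers measure 114 mm over their backs; the gripper's body (76 mm by 85 mm) begins 54 mm behind the grasp point. The pads swing forward as they close: fully open they stand 13 mm farther back than shut.
Start: joints at [-87.794, 21.807, 74.336, -0, 83.858, -12.336], TCP at [0.138, -0.532, 0.231] pointing down, gripper open.
Joint ranges: [-178.18, 178.18], [-50.72, 133.34], [12.68, 142.11], [-81.47, 261.47], [9.98, 163.14], [-165.26, 165.26]. Speed limits (degrees/s): [136.94, 136.94, 180, 180, 180, 180].

## Interface

Orientations are given as a 3x3 rotation matrix whose columns are the frame's x, y, z axes.
In Python, from rig import env gives the robot as it stands. The module is installed in compiled form; this text tells all that it offers.
- The arm moves only by the tool jog_arm, never from a script. Its argument "targets" is a list of rows, each a list of 6 numbers: the shift along the tool's x, y, z in cm, then the turn, a rotation vector about the tool's x, y, z in degrees. A call has 1 to 8 rows; each row is the pose to reach, as a shift and turn from the pose commanded when the call began, along the tool's axes at that moment; what a row does not reach only later rows make up. A row lasts 1/12 s, in which the tool goes at most 41.7 mm and 7.16 degrees, less where a joint would pass 70% of its speed; a pose out of reach is approached as far as the arm can. A call with a gripper value outside its range is refused whole. "hand" is the opening, from 0 (shut) to 1 (fully open), set as the call begins (left out, the last holds). The fingers move at their own pace and stop on an object; "newtons" is the grip in N (left out, the last holds). Time passes only in rows, so rows that repeat a pose let the fingers close. It gives the time, the measured TCP pose, the force, the opening and the grip force at its end, in the units of the state.
- env.observe(): the state, without advancing time (a new reading comes with each control period).
- env.get_image(name): name is "side" or "top" or "wrist"; returns a dict with "frame" (420x560x3 uint8, red, green, blue), "depth" (420x560 float32, m along the optical axis (not along the pixel's ray), 0 where there is no reading), "fovy" (degrees; the focal length in pixels is half the picture's height over the tangent of half this angle, whatever the lens; pixels are square), "cx", "cy" (the principal point, pixels), "cam_to_world" (4x4, takes a point from camera to world coordinates). Camera axes: x right, y down, z forward; pixel columns grow to the right and rows downward; lengths in m; the calibration is good to about 2 mm. A picture is of the moment at which its call begins.
- env.close_job(): hands the job in; it is judged then, once.
Trained networks look in the newest picture that a camera, given by its name, has taken for a name from the list of things; names that differ only in an ending like _2 or _b are one class to them, and where a whole thing is asked for, a point or a joint stands for the part that bears it (a point fixed in the world has none). Each returns a list of dicts, best first, with "score" (0 to 1); they miss things now and then, are a little off and sometimes report something else, mostly with a low value. They report only what shows in the picture. A call takes as long as a camera call. They do not tell look-alikes from the thing itself.
- env.regions_of(camera, target): "pixels" (420x560 bool, what is visible of it) and "point" ([row, column] in pixels, amid what is visible of it).
The state is a dict: "time_s": time; "q": joint angles; "qvel": joint speeds; "joint_efforts": joint torques, N m; "position": TCP position; "tool_rot": TCP orientation; "ft_force": force on the tool from outside, world axes, zero at the start; "wrist_torque": the same for the moment, N m; "grip_width": finger opening in m; "gripper_force": force on a finger pad.
Only numpy, scipy, OpenCV 4.12 (cv2) and the standard library are available. Lean on these libraries where they do the work, as an engineer would, in place of code of your own. Each camera call takes 0.05 s, during which the arm holds its last target. There are 200 camera calls.

## Working session

There is one attempt and no reset: what is moved stays moved. The work goes in short steps, Python scripts to look and compute and a tool call to move; the robot and the scene stay as the last step left them, time stands still between calls to the robot, and variables do not carry over. Pictures are saved under pics/ and viewed, at most 10 in all, crops included, and the job is handed in when it is done.

Besides the shell and the picture viewer there is one more tool, called after "Call:" as name([rows], argument=value, ...), one row to a line, values as JSON. jog_arm: Moves the arm, as the interface text tells. Its arguments: {"type":"object","properties":{"targets":{"type":"array","items":{"type":"array","items":{"type":"number"}}},"hand":{"type":"number"},"newtons":{"type":"number"}},"required":["targets"]}

```bash
mkdir -p pics; cat > h.py <<'E'
import numpy as np, cv2
from rig import env
def img(n,save=None):
    d=env.get_image(n)
    if save: cv2.imwrite('pics/'+save,d['frame'][...,::-1])
    return d
def cloud(d):
    z=d['depth'];H,W=z.shape;f=H/2/np.tan(np.radians(d['fovy'])/2)
    v,u=np.mgrid[:H,:W]
    P=np.stack([(u-d['cx'])/f*z,(v-d['cy'])/f*z,z],-1)
    T=d['cam_to_world'];P=P@T[:3,:3].T+T[:3,3]
    P[z==0]=np.nan
    return P
E
python3 - <<'E'
from h import *
ds={n:img(n,n+'0.png') for n in('side','top')}
a=np.hstack([ds['side']['frame'],ds['top']['frame']])
for n in ds:
    P=cloud(ds[n]);np.save(n+'0.npy',P)
    for t in('stem_a','processor','shaft_top','mat','pan'):
        for r in env.regions_of(n,t):
            m=r['pixels'];q=P[m];
            print(n,t,round(r['score'],2),np.round(r['point']),m.sum(),np.nanmedian(q,0).round(3),np.nanpercentile(q,2,axis=0).round(3),np.nanpercentile(q,98,axis=0).round(3))
s=env.observe();print(s['time_s'],s['position'],s['tool_rot'].round(3) if hasattr(s['tool_rot'],'round') else s['tool_rot'],s['grip_width'])
E
```

```text
side stem_a 0.61 [252. 302.] 152 [ 0.518 -0.002  0.042] [ 0.488 -0.016  0.03 ] [0.546 0.021 0.05 ]
side stem_a 0.57 [216. 254.] 103 [0.495 0.277 0.038] [0.475 0.266 0.018] [0.512 0.295 0.048]
side stem_a 0.5 [225. 266.] 1136 [0.546 0.224 0.006] [0.474 0.136 0.001] [0.595 0.374 0.011]
side processor 0.58 [291. 354.] 6707 [ 0.507 -0.323  0.142] [ 0.413 -0.375  0.037] [ 0.605 -0.189  0.237]
side shaft_top 0.57 [290. 352.] 6854 [ 0.507 -0.322  0.142] [ 0.413 -0.375  0.034] [ 0.606 -0.188  0.237]
side mat 0.65 [222. 266.] 1267 [0.547 0.229 0.006] [0.473 0.134 0.   ] [0.6   0.384 0.012]
side mat 0.36 [255. 302.] 138 [ 0.522 -0.002  0.041] [ 0.493 -0.015  0.028] [0.547 0.02  0.05 ]
side pan 0.79 [378. 242.] 1732 [ 0.161 -0.289  0.024] [ 0.104 -0.388  0.001] [ 0.21  -0.223  0.07 ]
side pan 0.72 [248. 308.] 1459 [0.554 0.037 0.043] [ 0.466 -0.057  0.002] [0.646 0.06  0.072]
top stem_a 0.78 [284. 220.] 324 [0.32  0.239 0.036] [0.288 0.221 0.003] [0.355 0.262 0.042]
top stem_a 0.71 [234. 149.] 337 [0.455 0.457 0.035] [0.427 0.426 0.001] [0.484 0.494 0.042]
top stem_a 0.66 [220. 299.] 312 [0.51 
[... 372 characters left out ...]
25 [149. 226.] 313 [0.745 0.245 0.014] [ 0.722  0.217 -0.003] [0.771 0.279 0.027]
top shaft_top 0.96 [219. 397.] 6379 [ 0.508 -0.264  0.136] [ 0.407 -0.354  0.05 ] [ 0.609 -0.169  0.236]
top mat 0.93 [227. 220.] 4799 [0.496 0.254 0.004] [ 0.4    0.141 -0.002] [0.592 0.381 0.009]
top mat 0.31 [219. 299.] 294 [0.51  0.007 0.04 ] [ 0.479 -0.015  0.018] [0.545 0.028 0.047]
top pan 0.66 [306. 411.] 636 [ 0.263 -0.327  0.013] [ 0.23  -0.376 -0.001] [ 0.302 -0.273  0.069]
top pan 0.57 [206. 307.] 2087 [ 0.574 -0.006  0.006] [ 0.465 -0.056 -0.001] [0.642 0.058 0.07 ]
0.6 [ 0.13807531 -0.53236579  0.23131447] [[ 0.968  0.251  0.   ]
 [ 0.251 -0.968  0.   ]
 [ 0.    -0.    -1.   ]] 0.08526098002560192
```

View pics/top0.png

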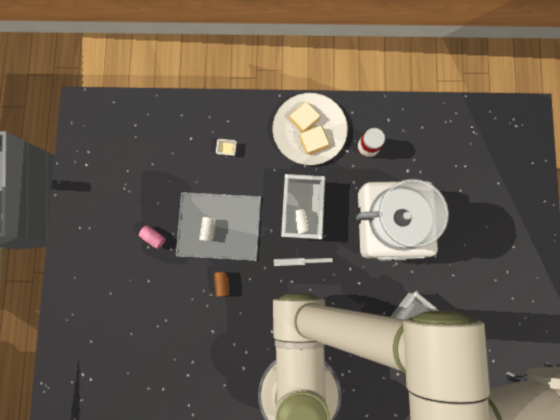

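View pics/side0.png

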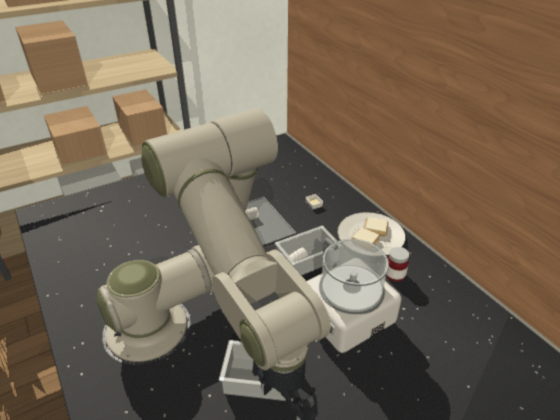

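The top view shows these stem-like things (col,row): white on the mat (207,229), white in the pan (302,221), pink (152,237) and brown (221,284). I take the white one on the mat. There are pans at (303,207) and (412,310). The first is farther left and holds the spare, so it is the one meant. I'll confirm with a crop and measure.

```bash
python3 - <<'E'
from h import *
from scipy.optimize import least_squares
im=cv2.imread('pics/top0.png');cv2.imwrite('pics/crop.png',cv2.resize(im[160:300,130:330],None,fx=4,fy=4,interpolation=cv2.INTER_CUBIC))
P=np.load('top0.npy')
def sel(P,lo,hi):
    q=P.reshape(-1,3);return q[np.all((q>lo)&(q<hi),1)]
def rect(q):
    r=cv2.minAreaRect((q[:,:2]*1000).astype(np.float32));return np.round(r[0],1),np.round(r[1],1),round(r[2],1)
q=sel(P,[.43,.25,.022],[.54,.33,.06]);print('stem',len(q),rect(q),q.mean(0).round(4),q[:,2].max())
w=np.linalg.eigh(np.cov(q[:,:2].T))[1][:,1];print(w)
q=sel(P,[.44,-.08,.055],[.66,.08,.075]);print('pan rim',len(q),rect(q))
q=sel(P,[.46,-.05,.025],[.57,.04,.052]);print('spare',len(q),rect(q))
q=sel(P,[.38,.12,.002],[.62,.4,.012]);print('mat',rect(q))
q=sel(P,[.4,-.4,.228],[.62,-.15,.245])
f=least_squares(lambda p:np.hypot(q[:,0]-p[0],q[:,1]-p[1])-p[2],[.5,-.27,.083],loss='soft_l1',f_scale=.002);print('rim',len(q),f.x.round(4))
q=sel(P,[.48,-.32,.18],[.54,-.23,.2]);print('shaft',len(q),q.mean(0).round(4),np.median(q,0).round(4))
E
```

```text
stem 305 (array([483.1, 291. ]), array([41.5, 70.4]), 83.2) [0.4822 0.2879 0.0385] 0.04952940019522045
[-0.99324287  0.11605432]
pan rim 631 (array([554.2,   1. ]), array([118.1, 186.3]), 87.8)
spare 310 (array([522.1,  -8.8]), array([80.7, 92. ]), 89.2)
mat (array([500.1, 260.3]), array([239.3, 279.5]), 0.2)
rim 562 [ 0.5161 -0.2712  0.0843]
shaft 49 [ 0.5165 -0.2709  0.1869] [ 0.5171 -0.271   0.1876]
```

View pics/crop.png

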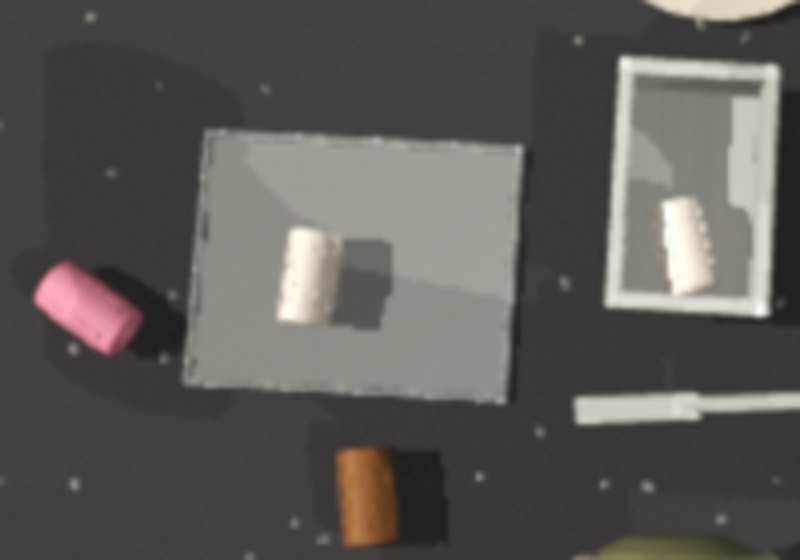

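Confirmed: white stem on the mat at crop (310,275), spare in the left-hand pan at (688,245), pink and brown look-alikes outside. Moving above the mat stem.

Call:
jog_arm([
  [0, 0, -7, 0, 0, 0],
  [0, 0, -7, 0, 0, 0],
  [53.9, -70.7, -7, 0, 0, 21.3],
  [53.9, -70.7, -7, 0, 0, 21.3],
  [53.9, -70.7, -7, 0, 0, 21.3],
  [53.9, -70.7, -7, 0, 0, 21.3],
  [53.9, -70.7, -7, 0, 0, 21.3],
  [53.9, -70.7, -7, 0, 0, 21.3],
], hand=1)

```text
time_s: 1.27
position: [0.2351, -0.2999, 0.3014]
tool_rot: [[0.993, -0.118, 0.0], [-0.118, -0.993, -0.0], [0.0, 0.0, -1.0]]
ft_force: [1.3, -0.5, 1.2]
grip_width: 0.085
gripper_force: 0.0
```

Call:
jog_arm([
  [17.6, -61.3, 0, 0, 0, 0],
  [17.6, -61.3, 0, 0, 0, 0],
  [17.6, -61.3, 0, 0, 0, 0],
  [17.6, -61.3, 0, 0, 0, 0],
  [17.6, -61.3, 0, 0, 0, 0],
  [17.6, -61.3, 0, 0, 0, 0],
  [17.6, -61.3, 0, 0, 0, 0],
  [17.6, -61.3, 0, 0, 0, 0],
])

```text
time_s: 1.93
position: [0.3641, 0.0077, 0.3017]
tool_rot: [[0.993, -0.118, 0.001], [-0.118, -0.993, -0.0], [0.001, 0.0, -1.0]]
ft_force: [1.4, -1.0, 0.8]
grip_width: 0.0854
gripper_force: 0.0
```

Call:
jog_arm([
  [8.4, -29.2, 0, 0, 0, 0],
  [8.4, -29.2, 0, 0, 0, 0],
  [8.4, -29.2, 0, 0, 0, 0],
  [8.4, -29.2, 0, 0, 0, 0],
  [8.4, -29.2, 0, 0, 0, 0],
  [8.4, -29.2, 0, 0, 0, 0],
  [8.4, -29.2, 0, 0, 0, 0],
  [8.4, -29.2, 0, 0, 0, 0],
])

```text
time_s: 2.6
position: [0.4826, 0.2899, 0.3002]
tool_rot: [[0.993, -0.114, -0.001], [-0.114, -0.993, 0.001], [-0.001, -0.001, -1.0]]
ft_force: [0.4, 0.5, -1.5]
grip_width: 0.0852
gripper_force: 0.0
```

```bash
python3 - <<'E'
from h import *
d=img('wrist','w1.png');P=cloud(d);o=env.observe();print(o['position'],o['q'],d['cam_to_world'][:3,3])
q=P.reshape(-1,3);q=q[np.all((q>[.42,.23,.022])&(q<[.55,.35,.06]),1)]
r=cv2.minAreaRect((q[:,:2]*1000).astype(np.float32));print(len(q),r,q.mean(0),np.percentile(q[:,2],95),np.linalg.eigh(np.cov(q[:,:2].T))[1][:,1])
d=img('top');P=cloud(d).reshape(-1,3)
E
```

```text
[0.48256495 0.28955327 0.30002119] [1.88896936e+01 2.10041749e+01 6.43088543e+01 5.13329784e-02
 9.47406811e+01 1.15441832e+02] [0.56586075 0.27986621 0.44313742]
1676 ((484.4017333984375, 290.1282043457031), (40.86558151245117, 69.91426086425781), 84.25149536132812) [0.48610176 0.28966536 0.03931431] 0.044277364839884426 [-0.99555414  0.09419109]
```

View pics/w1.png

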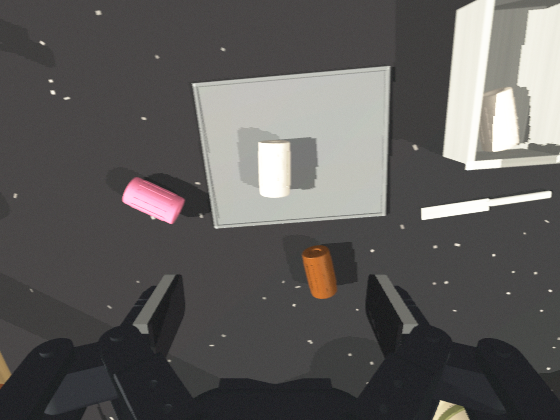

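Wrist view: the stem is at (275,167), clear on the mat. The plan is to grasp it with the tool tilted −45°, then turn 90° about the closing axis.

Call:
jog_arm([
  [7, 0, 12, 0, -45, 0],
  [7, 0, 20.3, 0, -45, 0],
  [7, 0, 20.3, 0, -45, 0],
  [7, 0, 20.3, 0, -45, 0],
  [7, 0, 20.3, 0, -45, 0],
  [7, 0, 20.3, 0, -45, 0],
  [7, 0, 20.3, 0, -45, 0],
  [7, 0, 20.3, 0, -45, 0],
])

```text
time_s: 3.37
position: [0.5517, 0.2754, 0.0954]
tool_rot: [[0.697, -0.12, -0.706], [-0.086, -0.993, 0.085], [-0.712, 0.001, -0.703]]
ft_force: [0.1, -1.1, 0.1]
grip_width: 0.0852
gripper_force: 0.0
```

```bash
python3 - <<'E'
from h import *
o=env.observe();R=np.array(o['tool_rot']);p=np.array(o['position'])
print(o['time_s'],p.round(4),np.round(o['q'],1));print(R.round(3))
G=np.array([.484,.290,.028])
print('to pick',R.T@(G+.022*R[:,2]-p)*100)
E
```

```text
3.3667 [0.5517 0.2754 0.0954] [ 10.4  54.9  45.1  14.6 123.2 110.5]
[[ 0.697 -0.12  -0.706]
 [-0.086 -0.993  0.085]
 [-0.712  0.001 -0.703]]
to pick [-0.05274308 -0.64461872 11.8383303 ]
```

Call:
jog_arm([
  [0, -0.65, 3, 0, 0, 0],
  [0, -0.65, 6, 0, 0, 0],
  [0, -0.65, 9, 0, 0, 0],
  [0, -0.65, 11, 0, 0, 0],
  [0, -0.65, 11.8, 0, 0, 0],
  [0, -0.65, 11.8, 0, 0, 0],
  [0, -0.65, 11.8, 0, 0, 0],
])

```text
time_s: 3.95
position: [0.4702, 0.2935, 0.0165]
tool_rot: [[0.705, -0.118, -0.7], [-0.083, -0.993, 0.084], [-0.705, -0.001, -0.71]]
ft_force: [0.6, 0.6, 0.9]
grip_width: 0.0852
gripper_force: 0.0
```

Call:
jog_arm([
  [0, 0, 0, 0, 0, 0],
  [0, 0, 0, 0, 0, 0],
  [0, 0, 0, 0, 0, 0],
  [0, 0, 0, 0, 0, 0],
  [0, 0, 0, 0, 0, 0],
  [0, 0, 0, 0, 0, 0],
  [0, 0, 0, 0, 0, 0],
  [0, 0, 0, 0, 0, 0],
], hand=0.3, newtons=40)

```text
time_s: 4.62
position: [0.4698, 0.2935, 0.0154]
tool_rot: [[0.703, -0.118, -0.701], [-0.083, -0.993, 0.084], [-0.706, -0.0, -0.708]]
ft_force: [3.5, -1.6, 5.7]
grip_width: 0.0395
gripper_force: 40.4
```

Call:
jog_arm([
  [-2, 0, -2, 0, 0, 0],
  [-5, 0, -5, 0, 0, 0],
  [-6, 0, -7.5, 0, 90, 0],
  [-4.8, 0, -9.2, 0, 90, 0],
  [-4.8, 0, -9.2, 0, 90, 0],
  [-4.8, 0, -9.2, 0, 90, 0],
  [-4.8, 0, -9.2, 0, 90, 0],
  [-4.8, 0, -9.2, 0, 90, 0],
])

```text
time_s: 5.28
position: [0.5003, 0.29, 0.1145]
tool_rot: [[0.993, -0.117, -0.028], [-0.117, -0.993, 0.004], [-0.029, -0.001, -1.0]]
ft_force: [0.2, -0.2, -0.7]
grip_width: 0.0394
gripper_force: 40.6
```

```bash
python3 - <<'E'
from h import *
o=env.observe();R=np.array(o['tool_rot']);p=np.array(o['position'])
print(o['time_s'],p.round(4),np.round(o['q'],1),o['grip_width']);print(R.round(3))
a=np.radians(6.8);u=np.array([np.cos(a),-np.sin(a),0]);zd=np.array([0,0,-1.])
z=(u+zd)/2**.5;y=np.array([-np.sin(a),-np.cos(a),0]);x=np.cross(y,z)
Rt=np.c_[x,y,z];rv=cv2.Rodrigues(R.T@Rt)[0].ravel()
print(np.degrees(rv),R.T@(np.array([.484,.290,.12])+.022*z-p)*100)
E
```

```text
5.2833 [0.5003 0.29   0.1145] [ 18.   31.2  79.    0.8  71.3 114.5] 0.03936477012877471
[[ 0.993 -0.117 -0.028]
 [-0.117 -0.993  0.004]
 [-0.029 -0.001 -1.   ]]
[-8.08639862e-02  4.66365861e+01  3.32799825e-02] [-0.0318739   0.18875001  1.00196366]
```

Call:
jog_arm([
  [0, 0.2, 1, 0, 46.8, 0],
  [0, 0.2, 1, 0, 46.8, 0],
  [0, 0.2, 1, 0, 46.8, 0],
  [0, 0.2, 1, 0, 46.8, 0],
  [0, 0.2, 1, 0, 46.8, 0],
  [0, 0.2, 1, 0, 46.8, 0],
  [0, 0.2, 1, 0, 46.8, 0],
  [0, 0.2, 1, 0, 46.8, 0],
])

```text
time_s: 5.95
position: [0.5153, 0.2852, 0.1338]
tool_rot: [[0.744, -0.09, 0.662], [-0.061, -0.996, -0.068], [0.666, 0.01, -0.746]]
ft_force: [1.4, -0.1, -1.6]
grip_width: 0.0394
gripper_force: 40.6
```

```bash
python3 - <<'E'
from h import *
o=env.observe();R=np.array(o['tool_rot']);p=np.array(o['position'])
print(p.round(4),np.round(o['q'],1),'G',p-.022*R[:,2],R.T@np.array([0,0,-.1]));print(R.round(3))
s=img('side');w=img('wrist');t=img('top')
cv2.imwrite('pics/c2.png',np.hstack([cv2.resize(s['frame'][140:290,190:340],(400,400)),cv2.resize(w['frame'],(400,300))[:, :] if 0 else cv2.resize(w['frame'],(400,400))])[...,::-1])
P=cloud(s).reshape(-1,3);G=p-.022*R[:,2]
q=P[np.all(np.abs(P-G)<[.05,.05,.06],1)];print(len(q))
P=cloud(t).reshape(-1,3);q=P[np.all(np.abs(P-G)<[.03,.03,.06],1)];print('top max z',np.percentile(q[:,2],[50,90,98]))
E
```

```text
[0.5153 0.2852 0.1338] [ 26.4  24.6 102.1 -53.7  26.2 165. ] G [0.50068976 0.28668578 0.15018686] [-0.06655116 -0.00104245  0.07463147]
[[ 0.744 -0.09   0.662]
 [-0.061 -0.996 -0.068]
 [ 0.666  0.01  -0.746]]
251
top max z [0.1810712  0.19963077 0.2074391 ]
```

View pics/c2.png

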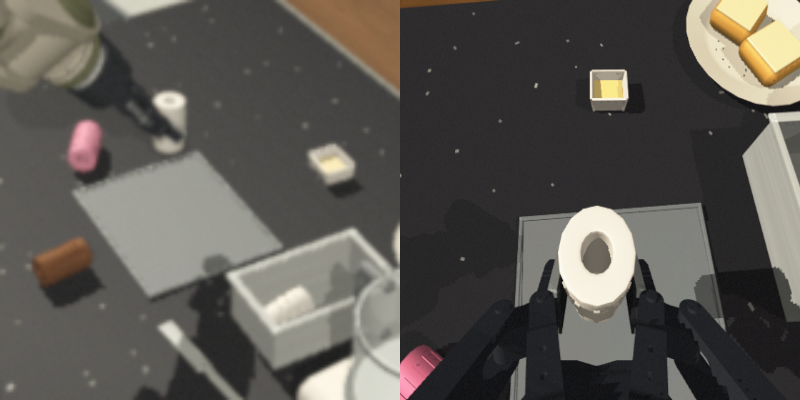

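The side crop shows the stem nearly upright at (170,125), and the wrist view shows its bore, about 0.4 of the outside diameter. J6 is at its limit, so I'll yaw into the arm plane and set the stem down a little farther out on the mat.

```bash
cat >> h.py <<'E'
def tgt(G,az,tilt,off=.022):
    "tool aim: grasp point G, tool-x azimuth, outward tilt; prints cm/deg shift and turn from the measured pose"
    o=env.observe();R=np.array(o['tool_rot']);p=np.array(o['position'])
    a,t=np.radians(az),np.radians(tilt)
    u=np.array([np.cos(a),np.sin(a),0]);z=np.sin(t)*u+np.array([0,0,-np.cos(t)]);y=np.array([np.sin(a),-np.cos(a),0]);x=np.cross(y,z)
    rv=cv2.Rodrigues(R.T@np.c_[x,y,z])[0].ravel()
    print(round(o['time_s'],2),p.round(4),np.round(o['q'],1),np.round(R.T@(np.array(G)+off*z-p)*100,2),np.degrees(rv).round(2),'down/cm',(R.T@[0,0,-1]).round(3))
E
python3 -c "
from h import *
tgt([.53,.27,.10],15.6,45)"
```

```text
6.1 [0.5163 0.2846 0.134 ] [ 26.3  24.7 101.9 -53.   26.3 165.3] [-1.07  0.74  5.67] [ 14.8    3.38 -15.69] down/cm [-0.664 -0.     0.748]
```

Call:
jog_arm([
  [-1, 0.7, 3, 14.8, 0, -15.7],
  [-1, 0.7, 5.7, 14.8, 0, -15.7],
  [-1, 0.7, 5.7, 14.8, 0, -15.7],
  [-1, 0.7, 5.7, 14.8, 3.4, -15.7],
  [-1, 0.7, 5.7, 14.8, 3.4, -15.7],
  [-1, 0.7, 5.7, 14.8, 3.4, -15.7],
])

```text
time_s: 6.6
position: [0.5552, 0.2866, 0.1123]
tool_rot: [[0.733, 0.232, 0.639], [0.182, -0.973, 0.144], [0.655, 0.011, -0.756]]
ft_force: [-1.3, 0.9, -1.0]
grip_width: 0.0394
gripper_force: 40.7
```

```bash
python3 -c "
from h import *
tgt([.53,.27,.041],15.6,45)"
```

```text
6.6 [0.5552 0.2866 0.1123] [ 17.9  26.9 102.6 -19.1  10.3 111.8] [-6.66  0.88  5.73] [ 1.93  4.09 -1.17] down/cm [-0.655 -0.011  0.756]
```

```bash
python3 -c "
from h import *
tgt([.56,.31,.075],18.4,45)"
```

```text
6.6 [0.5552 0.2866 0.1123] [ 17.9  26.9 102.6 -19.1  10.3 111.8] [-1.51 -2.36  5.65] [ 3.83  4.11 -3.22] down/cm [-0.655 -0.011  0.756]
```

Call:
jog_arm([
  [-1.5, -2.4, 5.7, 3.8, 0, -3.2],
  [-1.5, -2.4, 5.7, 3.8, 0, -3.2],
  [-1.5, -2.4, 5.7, 3.8, 0, -3.2],
  [-1.5, -2.4, 5.7, 3.8, 4.1, -3.2],
  [-1.5, -2.4, 5.7, 3.8, 4.1, -3.2],
])

```text
time_s: 7.02
position: [0.5915, 0.3316, 0.0926]
tool_rot: [[0.708, 0.306, 0.636], [0.235, -0.952, 0.195], [0.665, 0.011, -0.746]]
ft_force: [0.3, 0.1, -0.7]
grip_width: 0.039
gripper_force: 41.0
```

```bash
python3 -c "
from h import *
tgt([.56,.31,.041],18.4,45)"
```

```text
7.02 [0.5915 0.3316 0.0926] [ 20.1  32.4  96.1 -11.5  10.  102.6] [-6.05  1.    3.62] [0.88 3.28 0.01] down/cm [-0.665 -0.011  0.746]
```

```bash
python3 -c "
from h import *
tgt([.55,.31,.05],18.4,37)"
```

```text
7.02 [0.5915 0.3316 0.0926] [ 20.1  32.4  96.1 -11.5  10.  102.6] [-6.47  0.71  2.31] [ 0.88 -4.72 -0.05] down/cm [-0.665 -0.011  0.746]
```

Call:
jog_arm([
  [-3, 0.4, 0.6, 0.9, -4.7, 0],
  [-6.5, 0.7, 1.8, 0.9, -4.7, 0],
  [-6.5, 0.7, 2.3, 0.9, -4.7, 0],
  [-6.5, 0.7, 2.3, 0.9, -4.7, 0],
  [-6.5, 0.7, 2.3, 0.9, -4.7, 0],
])

```text
time_s: 7.43
position: [0.5678, 0.3172, 0.0422]
tool_rot: [[0.769, 0.316, 0.556], [0.258, -0.949, 0.183], [0.585, 0.003, -0.811]]
ft_force: [0.6, -0.1, -0.3]
grip_width: 0.0393
gripper_force: 41.0
```

```bash
python3 -c "
from h import *
tgt([.55,.31,.043],18.4,38)
w=img('wrist');s=img('side')
cv2.imwrite('pics/c3.png',np.hstack([cv2.resize(s['frame'][140:290,190:340],(400,400)),cv2.resize(w['frame'],(400,400))])[...,::-1])
"
```

```text
7.43 [0.5678 0.3172 0.0422] [19.  35.2 99.  -2.4 10.  92.7] [-1.42  0.12  1.01] [0.09 2.17 0.13] down/cm [-0.585 -0.003  0.811]
```

View pics/c3.png

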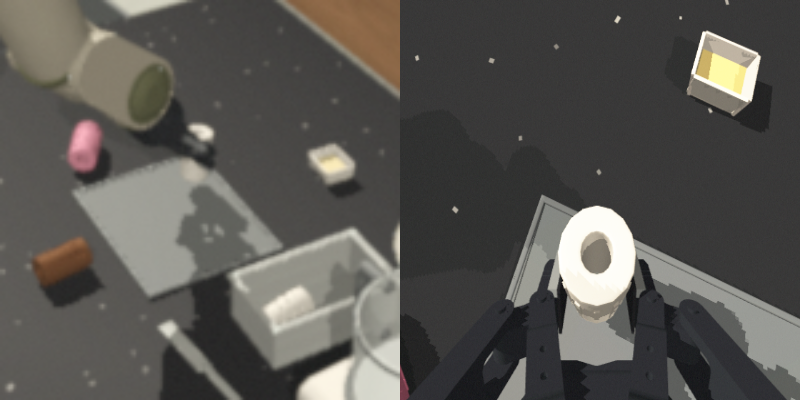

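Wrist view: the stem is upright to about 9° over the mat's far left part. The J5 limit stops more tilt, so I'll lower it until the edge touches and let a light grip pivot it flat.

Call:
jog_arm([
  [-0.8, 0, 0.4, 0, -2, 0],
  [-1.2, 0.1, 0.6, 0, -2, 0],
  [-1.4, 0.1, 0.75, 0, -2, 0],
  [-1.4, 0.1, 0.75, 0, -2, 0],
], newtons=20)

```text
time_s: 7.87
position: [0.5607, 0.3139, 0.0275]
tool_rot: [[0.787, 0.317, 0.529], [0.265, -0.948, 0.174], [0.556, 0.003, -0.831]]
ft_force: [0.6, -0.2, -0.9]
grip_width: 0.0394
gripper_force: 41.0
```

```bash
python3 -c "
from h import *
tgt([.55,.31,.039],18.4,34)"
```

```text
7.87 [0.5607 0.3139 0.0275] [18.8 36.1 99.4 -1.9 10.7 92. ] [-0.3   0.03  0.61] [0.1  0.19 0.19] down/cm [-0.556 -0.003  0.831]
```

Call:
jog_arm([
  [-0.1, 0, 0.15, 0, 0, 0],
  [-0.2, 0, 0.3, 0, 0, 0],
  [-0.3, 0, 0.45, 0, 0, 0],
  [-0.36, 0, 0.54, 0, 0, 0],
  [-0.36, 0, 0.54, 0, 0, 0],
], hand=0.3, newtons=20)

```text
time_s: 8.28
position: [0.562, 0.3147, 0.0263]
tool_rot: [[0.784, 0.318, 0.534], [0.265, -0.948, 0.176], [0.562, 0.004, -0.827]]
ft_force: [-19.3, -8.3, 39.4]
grip_width: 0.0392
gripper_force: 44.8
```

Call:
jog_arm([
  [0.2, 0, -0.3, 0, 0, 0],
  [0.2, 0, -0.3, 0, 0, 0],
  [0.2, 0, -0.3, 0, 0, 0],
], newtons=20, hand=0.4)

```text
time_s: 8.53
position: [0.5616, 0.3145, 0.0266]
tool_rot: [[0.786, 0.318, 0.53], [0.265, -0.948, 0.175], [0.558, 0.003, -0.83]]
ft_force: [-6.7, -2.9, 16.1]
grip_width: 0.0393
gripper_force: 42.8
```

```bash
python3 -c "
from h import *
tgt([.55,.31,.039],18.4,34)
w=img('wrist','w3.png')
P=cloud(w).reshape(-1,3);P=P[np.all((P>[.5,.26,.05])&(P<[.62,.37,.1]),1)]
print(len(P),P.mean(0))
# top ring plane
q=P[P[:,2]>np.percentile(P[:,2],30)];c=q.mean(0);n=np.linalg.svd(q-c)[2][2];print(c,n)
"
```

```text
8.53 [0.5616 0.3145 0.0266] [18.9 36.3 99.4 -1.9 10.4 92.1] [-0.34  0.05  0.48] [0.09 0.06 0.2 ] down/cm [-0.558 -0.003  0.83 ]
31037 [0.54128899 0.31503455 0.07963724]
[0.53877666 0.31599519 0.08486861] [-0.44287326 -0.15514359 -0.88305931]
```

View pics/w3.png

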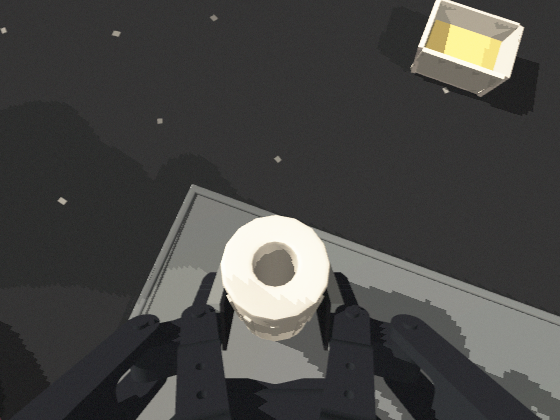

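The wrist view shows the stem standing at (275,270) on the mat, bottom edge touching, bore about 0.40 of the outside. Releasing.

Call:
jog_arm([
  [0.08, 0, -0.12, 0, 0, 0],
  [0.08, 0, -0.12, 0, 0, 0],
])

```text
time_s: 8.75
position: [0.5613, 0.3143, 0.0268]
tool_rot: [[0.787, 0.318, 0.528], [0.266, -0.948, 0.174], [0.556, 0.003, -0.831]]
ft_force: [-3.2, -0.3, 6.4]
grip_width: 0.0391
gripper_force: 41.9
```

Call:
jog_arm([
  [0, 0, 0, 0, 0, 0],
  [0, 0, 0, 0, 0, 0],
  [0, 0, 0, 0, 0, 0],
  [0, 0, 0, 0, 0, 0],
  [0, 0, 0, 0, 0, 0],
  [0, 0, 0, 0, 0, 0],
], hand=0.8)

```text
time_s: 9.25
position: [0.5607, 0.314, 0.0259]
tool_rot: [[0.789, 0.317, 0.526], [0.266, -0.948, 0.173], [0.554, 0.003, -0.832]]
ft_force: [-1.0, -0.3, 0.6]
grip_width: 0.0683
gripper_force: 0.0
```

```bash
python3 -c "
from h import *
tgt([.55,.31,.039],18.4,34)
w=img('wrist','w4.png')
P=cloud(w).reshape(-1,3);P=P[np.all((P>[.5,.26,.066])&(P<[.62,.37,.09]),1)]
print(len(P),P.mean(0),np.percentile(P[:,2],[5,50,95]))
"
```

```text
9.25 [0.5607 0.314  0.0259] [18.9 36.3 99.4 -1.9 10.7 92.1] [-0.21  0.04  0.48] [0.1  0.35 0.2 ] down/cm [-0.554 -0.003  0.832]
17687 [0.53686303 0.32151934 0.07669978] [0.07080101 0.07501699 0.08643646]
```

View pics/w4.png

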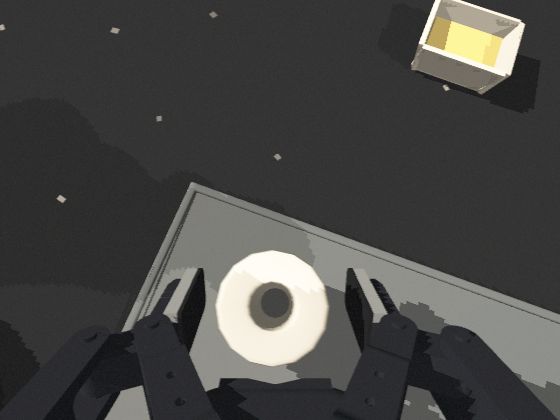

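Wrist view: the stem stands upright and free at (272,308). I'll localise its top and back off along the fingers.

```bash
cat >> h.py <<'E'
def ring(d,lo,hi,zlo,zhi,white=150):
    P=cloud(d);m=np.all((P>[*lo,zlo])&(P<[*hi,zhi]),-1)&(d['frame'].min(-1)>white)
    n,l,st,c=cv2.connectedComponentsWithStats(m.astype(np.uint8));k=1+np.argmax(st[1:,4]);q=P[l==k]
    (x,y),r=cv2.minEnclosingCircle((q[:,:2]*1000).astype(np.float32));print('ring',st[k,4],round(x,1),round(y,1),'r',round(r,1),'z',np.median(q[:,2]).round(4),'mean',q.mean(0).round(4));return q
E
python3 -c "
from h import *
ring(img('wrist'),[.48,.24],[.62,.37],.066,.084)"
```

```text
ring 8326 548.5 309.9 r 20.0 z 0.0744 mean [0.5479 0.3097 0.0743]
```

Call:
jog_arm([
  [0, 0, -2, 0, 0, 0],
  [0, 0, -5, 0, 0, 0],
  [0, 0, -9, 0, 0, 0],
  [2, 0, -14, 0, 0, 0],
  [6, 0, -17, 0, -10, 0],
  [8, 0, -17, 0, -33.5, 0],
  [8, 0, -17, 0, -33.5, 0],
  [8, 0, -17, 0, -33.5, 0],
], hand=1)

```text
time_s: 10.02
position: [0.5347, 0.3061, 0.2143]
tool_rot: [[0.919, 0.317, 0.235], [0.308, -0.948, 0.075], [0.247, 0.004, -0.969]]
ft_force: [-0.1, 0.1, -0.0]
grip_width: 0.0851
gripper_force: 0.0
```

```bash
python3 -c "
from h import *
q=ring(img('wrist'),[.48,.24],[.62,.37],.066,.084)
c=q.mean(0)
tgt([c[0],c[1],.15],18.4,0)"
```

```text
ring 1148 549.1 309.8 r 19.9 z 0.0742 mean [0.5494 0.3099 0.0742]
10.07 [0.5363 0.3059 0.2151] [18.9 23.6 75.5 -0.3 67.  90.5] [-0.75  0.    8.79] [  0.22 -13.85   0.06] down/cm [-0.239 -0.004  0.971]
```

Call:
jog_arm([
  [-0.8, 0, 4, 0, -13.9, 0],
  [-0.8, 0, 8.8, 0, -13.9, 0],
  [-0.8, 0, 8.8, 0, -13.9, 0],
  [-0.8, 0, 8.8, 0, -13.9, 0],
])

```text
time_s: 10.4
position: [0.5468, 0.3093, 0.1176]
tool_rot: [[0.949, 0.317, 0.0], [0.317, -0.949, -0.004], [-0.001, 0.004, -1.0]]
ft_force: [-0.3, -0.4, 1.3]
grip_width: 0.0854
gripper_force: 0.0
```

```bash
python3 -c "
from h import *
tgt([.5488,.3098,.060],18.4,0)"
```

```text
10.4 [0.5468 0.3093 0.1176] [18.8 35.  70.8 -0.2 74.2 90.4] [ 0.21 -0.01  7.96] [0.23 0.06 0.06] down/cm [ 0.001 -0.004  1.   ]
```

Call:
jog_arm([
  [0.2, 0, 3, 0.2, 0, 0],
  [0.2, 0, 6, 0.2, 0, 0],
  [0.2, 0, 7.5, 0.2, 0, 0],
  [0.2, 0, 8, 0.2, 0, 0],
  [0.2, 0, 8, 0.2, 0, 0],
  [0.2, 0, 8, 0.2, 0, 0],
])

```text
time_s: 10.9
position: [0.5505, 0.3107, 0.046]
tool_rot: [[0.948, 0.317, 0.011], [0.317, -0.948, 0.003], [0.011, 0.0, -1.0]]
ft_force: [-0.3, -0.5, 0.3]
grip_width: 0.0856
gripper_force: 0.0
```

Call:
jog_arm([
  [0, 0, 0, 0, 0, 0],
  [0, 0, 0, 0, 0, 0],
  [0, 0, 0, 0, 0, 0],
  [0, 0, 0, 0, 0, 0],
  [0, 0, 0, 0, 0, 0],
  [0, 0, 0, 0, 0, 0],
  [0, 0, 0, 0, 0, 0],
], hand=0.3, newtons=40)

```text
time_s: 11.48
position: [0.5502, 0.3105, 0.0443]
tool_rot: [[0.948, 0.317, 0.007], [0.317, -0.948, 0.002], [0.007, 0.0, -1.0]]
ft_force: [-0.8, -0.0, 6.0]
grip_width: 0.0396
gripper_force: 40.1
```

Call:
jog_arm([
  [0, 0, -3, 0, 0, 0],
  [0, 0, -7, 0, 0, 0],
  [0, 0, -11, 0, 0, 0],
  [0, 0, -15, 0, 0, 0],
  [0, 0, -19, 0, 0, 0],
  [0, 0, -23, 0, 0, 0],
  [0, 0, -27, 0, 0, 0],
  [0, 0, -30, 0, 0, 0],
])

```text
time_s: 12.15
position: [0.5479, 0.3098, 0.3471]
tool_rot: [[0.948, 0.317, 0.009], [0.317, -0.948, 0.003], [0.01, 0.0, -1.0]]
ft_force: [1.2, 0.3, -1.3]
grip_width: 0.0394
gripper_force: 40.8
```

```bash
python3 -c "
from h import *
tgt([.5165,-.271,.36],0,0)
P=cloud(img('side')).reshape(-1,3);q=P[np.all((P>[.48,-.32,.178])&(P<[.55,-.23,.2]),1)];print(len(q),q.mean(0) if len(q) else 0)
"
```

```text
12.15 [0.5479 0.3098 0.3471] [ 18.7  27.8  46.   -0.  105.7  90.2] [-21.4   54.09   0.73] [-0.07 -0.54 18.48] down/cm [-0.01 -0.    1.  ]
47 [ 0.51524061 -0.27497583  0.18739604]
```

Call:
jog_arm([
  [-29.6, 51.3, 0, 0, -0.5, 18.5],
  [-29.6, 51.3, 0, 0, -0.5, 18.5],
  [-29.6, 51.3, 0, 0, -0.5, 18.5],
  [-29.6, 51.3, 0, 0, -0.5, 18.5],
  [-29.6, 51.3, 0, 0, -0.5, 18.5],
  [-29.6, 51.3, 0, 0, -0.5, 18.5],
  [-29.6, 51.3, 0, 0, -0.5, 18.5],
  [-29.6, 51.3, 0, 0, -0.5, 18.5],
])

```text
time_s: 12.87
position: [0.4807, -0.0184, 0.3421]
tool_rot: [[1.0, -0.0, -0.003], [-0.0, -1.0, 0.0], [-0.003, -0.0, -1.0]]
ft_force: [0.4, -1.1, -0.0]
grip_width: 0.0393
gripper_force: 40.8
```

```bash
python3 -c "
from h import *
tgt([.43,-.271,.36],0,0)
"
```

```text
12.87 [ 0.4807 -0.0184  0.3421] [-16.3  11.4  71.2  -0.   97.6  73.7] [-5.07 25.26  0.42] [-0.01  0.17 -0.  ] down/cm [0.003 0.    1.   ]
```

Call:
jog_arm([
  [-5, 25.3, -0.5, 0, 0, 0],
  [-5, 25.3, -0.5, 0, 0, 0],
  [-5, 25.3, -0.5, 0, 0, 0],
  [-5, 25.3, -0.5, 0, 0, 0],
  [-5, 25.3, -0.5, 0, 0, 0],
  [-5, 25.3, -0.5, 0, 0, 0],
  [-5, 25.3, -0.5, 0, 0, 0],
  [-5, 25.3, -0.5, 0, 0, 0],
])

```text
time_s: 13.53
position: [0.4309, -0.2721, 0.3465]
tool_rot: [[1.0, -0.004, -0.004], [-0.004, -1.0, 0.001], [-0.004, -0.001, -1.0]]
ft_force: [-0.2, 0.9, -1.8]
grip_width: 0.0394
gripper_force: 40.9
```

```bash
python3 -c "
from h import *
from scipy.optimize import least_squares
tgt([.5165,-.271,.36],0,0)
def circ(q,r):
    f=least_squares(lambda p:np.hypot(q[:,0]-p[0],q[:,1]-p[1])-p[2],[.516,-.271,r],loss='soft_l1',f_scale=.001);return f.x.round(4)
for n in('wrist','top'):
    d=img(n,n+'5.png');P=cloud(d).reshape(-1,3)
    q=P[np.all((P>[.49,-.30,.182])&(P<[.545,-.24,.194]),1)]
    print(n,len(q),q.mean(0).round(4) if len(q) else 0,cv2.minEnclosingCircle((q[:,:2]*1000).astype(np.float32)) if len(q) else 0)
    q=P[np.all((P>[.41,-.38,.231])&(P<[.62,-.15,.241]),1)];print(' rim',len(q),circ(q,.084) if len(q)>20 else 0)
    P=cloud(d)
    if n=='wrist':
        o=env.observe();p=o['position']
        m=np.all(np.abs(P-np.array(p))<[.04,.03,.06],-1)&(d['frame'].min(-1)>130);print('held',m.sum(),P[m].mean(0).round(4),P[m].min(0).round(4),P[m].max(0).round(4))
"
```

```text
13.53 [ 0.4309 -0.2721  0.3465] [-45.5  14.5  66.4  -0.1  99.3  44.7] [ 8.57 -0.15  0.82] [-0.05  0.23 -0.25] down/cm [0.004 0.001 1.   ]
wrist 404 [ 0.5173 -0.2731  0.1892] ((517.330810546875, -273.1265563964844), 9.887064933776855)
 rim 4990 [ 0.5171 -0.2732  0.0835]
held 4450 [ 0.4347 -0.2682  0.3668] [ 0.4101 -0.2986  0.3084] [ 0.4508 -0.2532  0.3793]
top 46 [ 0.5166 -0.2714  0.1878] ((516.8250732421875, -271.4670715332031), 10.379401206970215)
 rim 337 [ 0.5163 -0.2716  0.0843]
```

View pics/wrist5.png

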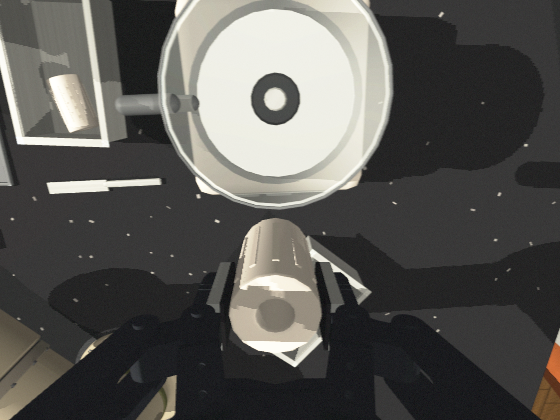

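The wrist view shows the shaft top at (275,99) and the held stem's top face at (275,315), with a bore of roughly 0.4 of its outside. I'll measure both in this camera, then go over the shaft.

```bash
python3 -c "
from h import *
d=img('wrist');P=cloud(d);p=np.array(env.observe()['position']);print(p)
m=np.all(np.abs(P-(p+[0,0,.03]))<[.04,.0225,.006],-1)&(d['frame'].min(-1)>110)
n,l,st,c=cv2.connectedComponentsWithStats(m.astype(np.uint8));k=1+np.argmax(st[1:,4]);q=P[l==k]
print(len(q),q.min(0),q.max(0),(q.min(0)+q.max(0))/2-p,np.percentile(q,[2,98],axis=0).mean(0)-p,cv2.minEnclosingCircle((q[:,:2]*1000).astype(np.float32)))
"
```

```text
[ 0.43183464 -0.26868827  0.3474579 ]
4924 [ 0.41116937 -0.2886867   0.37147374] [ 0.45094501 -0.25035942  0.37919112] [-0.00077745 -0.00083479  0.02787453] [-7.55468029e-05 -8.49303893e-04  2.83873210e-02] ((430.94757080078125, -269.6228942871094), 20.163238525390625)
```

```bash
cat >> h.py <<'E'
def rel():
    d=img('wrist');P=cloud(d);p=np.array(env.observe()['position'])
    m=np.all(np.abs(P-(p+[0,0,.03]))<[.04,.0225,.006],-1)&(d['frame'].min(-1)>110)
    n,l,st,c=cv2.connectedComponentsWithStats(m.astype(np.uint8));k=1+np.argmax(st[1:,4]);q=P[l==k]
    a=np.array(cv2.minEnclosingCircle((q[:,:2]*1000).astype(np.float32))[0])
    q=P[np.all((P>[.48,-.31,.183])&(P<[.555,-.23,.196]),-1)];b=np.array(cv2.minEnclosingCircle((q[:,:2]*1000).astype(np.float32))[0]) if len(q) else a*np.nan
    print(p.round(4),'held',a.round(1),'shaft',b.round(1),len(q),'diff',(b-a).round(1))
E
python3 -c "
from h import *
rel();rel();rel();tgt([.5173,-.272,.36],0,0)"
```

```text
[ 0.432  -0.2684  0.3476] held [ 431.  -268.8] shaft [ 517.2 -273.1] 399 diff [86.2 -4.3]
[ 0.432  -0.2684  0.3477] held [ 431.3 -268.9] shaft [ 517.3 -273.1] 403 diff [86.  -4.2]
[ 0.432  -0.2685  0.3478] held [ 431.4 -268.5] shaft [ 517.3 -273.1] 401 diff [85.9 -4.6]
13.83 [ 0.432  -0.2685  0.3478] [-45.2  14.3  66.5  -0.1  99.3  44.7] [8.53 0.37 0.96] [0.01 0.14 0.09] down/cm [ 0.002 -0.     1.   ]
```

Call:
jog_arm([
  [4, 0.2, 0, 0, 0, 0],
  [8.6, 0.43, 0, 0, 0, 0],
  [8.6, 0.43, 2, 0, 0, 0],
  [8.6, 0.43, 6, 0, 0, 0],
  [8.6, 0.43, 9, 0, 0, 0],
  [8.6, 0.43, 9.9, 0, 0, 0],
  [8.6, 0.43, 9.9, 0, 0, 0],
  [8.6, 0.43, 9.9, 0, 0, 0],
])

```text
time_s: 14.5
position: [0.5179, -0.274, 0.2499]
tool_rot: [[1.0, 0.0, -0.001], [0.0, -1.0, -0.001], [-0.001, 0.001, -1.0]]
ft_force: [-0.3, -0.3, -0.1]
grip_width: 0.039
gripper_force: 40.9
```

```bash
python3 -c "
from h import *
for i in range(3):
    rel()
o=env.observe();print(np.array(o['tool_rot']).round(4),o['ft_force'])"
```

```text
[ 0.5181 -0.2743  0.2507] held [ 517.  -273.8] shaft [ 525.6 -272.7] 22 diff [8.5 1.1]
[ 0.5181 -0.2744  0.2508] held [ 517.3 -274.7] shaft [ 525.5 -272.4] 21 diff [8.1 2.3]
[ 0.518  -0.2744  0.2506] held [ 517.1 -274.6] shaft [ 525.4 -272.9] 24 diff [8.3 1.7]
[[ 1.0e+00 -1.0e-04  4.0e-04]
 [-1.0e-04 -1.0e+00 -2.6e-03]
 [ 4.0e-04  2.6e-03 -1.0e+00]] [ 0.07447724  0.31813532 -1.19000028]
```

Call:
jog_arm([
  [0, -0.16, 0.5, 0, 0, 0],
  [0, -0.16, 1, 0, 0, 0],
  [0, -0.16, 1.5, 0, 0, 0],
  [0, -0.16, 1.8, 0, 0, 0],
  [0, -0.16, 1.8, 0, 0, 0],
])

```text
time_s: 15.07
position: [0.5172, -0.2724, 0.2297]
tool_rot: [[1.0, -0.0, -0.004], [-0.0, -1.0, 0.001], [-0.004, -0.001, -1.0]]
ft_force: [0.6, 0.4, -1.6]
grip_width: 0.0395
gripper_force: 41.0
```

Call:
jog_arm([
  [0, 0, 0.1, 0, 0, 0],
  [0, 0, 0.2, 0, 0, 0],
  [0, 0, 0.3, 0, 0, 0],
  [0, 0, 0.4, 0, 0, 0],
  [0, 0, 0.5, 0, 0, 0],
  [0, 0, 0.5, 0, 0, 0],
])

```text
time_s: 15.57
position: [0.5178, -0.2726, 0.2289]
tool_rot: [[1.0, -0.0, 0.001], [-0.0, -1.0, -0.003], [0.001, 0.003, -1.0]]
ft_force: [-4.5, 4.2, 19.4]
grip_width: 0.0391
gripper_force: 42.7
```

The stem stops with 19 N exactly at the height of the shaft's top, while aligned to within the bevel, and its bore measures about 16 mm. It belongs to another machine, so it goes into the pan's free +x half.

Call:
jog_arm([
  [0, 0, -2, 0, 0, 0],
  [0, 0, -5, 0, 0, 0],
  [0, 0, -9, 0, 0, 0],
  [0, 0, -12.5, 0, 0, 0],
  [4, -13, -12.5, 0, 0, 0],
  [8.2, -27, -12.5, 0, 0, 0],
  [8.2, -27, -12.5, 0, 0, 0],
  [8.2, -27, -12.5, 0, 0, 0],
])

```text
time_s: 16.23
position: [0.5664, -0.1114, 0.3503]
tool_rot: [[1.0, -0.001, -0.002], [-0.001, -1.0, -0.0], [-0.002, 0.0, -1.0]]
ft_force: [-0.0, 0.1, -1.1]
grip_width: 0.0395
gripper_force: 41.1
```

```bash
python3 -c "
from h import *
tgt([.6,-.001,.16],-2.5,0)"
```

```text
16.23 [ 0.5664 -0.1114  0.3503] [-2.280e+01  2.200e+01  5.490e+01 -1.000e-01  1.033e+02  6.720e+01] [  3.4  -11.05  21.22] [0.   0.14 2.44] down/cm [ 0.002 -0.     1.   ]
```

Call:
jog_arm([
  [3.4, -11, 0, 0, 0, 2.4],
  [3.4, -11, 0, 0, 0, 2.4],
  [3.4, -11, 0, 0, 0, 2.4],
  [3.4, -11, 5, 0, 0, 2.4],
  [3.4, -11, 10, 0, 0, 2.4],
  [3.4, -11, 15, 0, 0, 2.4],
  [3.4, -11, 15, 0, 0, 2.4],
  [3.4, -11, 15, 0, 0, 2.4],
])

```text
time_s: 16.9
position: [0.5975, -0.0025, 0.1944]
tool_rot: [[0.999, -0.042, -0.014], [-0.042, -0.999, 0.002], [-0.014, -0.002, -1.0]]
ft_force: [-0.5, 0.7, -0.7]
grip_width: 0.0392
gripper_force: 41.1
```

```bash
python3 -c "
from h import *
d=img('wrist','w6.png');P=cloud(d).reshape(-1,3)
q=P[np.all((P>[.44,-.08,.055])&(P<[.68,.08,.075]),1)]
r=cv2.minAreaRect((q[:,:2]*1000).astype(np.float32));print(len(q),r,q.min(0),q.max(0))
tgt([.6,-.001,.066],-2.5,0)"
```

```text
4539 ((555.0964965820312, 0.07181549072265625), (118.36392974853516, 186.05816650390625), 87.71804809570312) [ 0.46171792 -0.06242613  0.05500695] [0.64981148 0.05969485 0.06956007]
16.95 [ 0.599  -0.0029  0.1982] [-11.6  28.3  69.1  -0.   83.1  80.8] [ 0.21 -0.18 15.42] [-0.04  0.44  0.08] down/cm [0.008 0.001 1.   ]
```

View pics/w6.png

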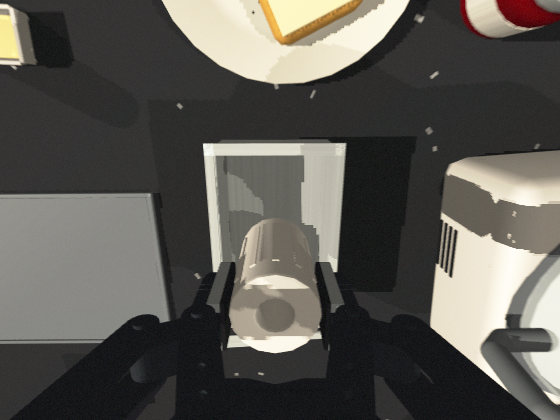

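The wrist view shows the stem at (275,300) centred over the pan, with free floor ahead up to row 155. Lowering.

Call:
jog_arm([
  [0.2, -0.2, 4, 0, 0, 0],
  [0.2, -0.2, 8, 0, 0, 0],
  [0.2, -0.2, 11, 0, 0, 0],
  [0.2, -0.2, 13, 0, 0, 0],
  [0.2, -0.2, 14.4, 0, 0, 0],
  [0.2, -0.2, 14.8, 0, 0, 0],
  [0.2, -0.2, 14.8, 0, 0, 0],
])

```text
time_s: 17.53
position: [0.6026, -0.0014, 0.0532]
tool_rot: [[0.999, -0.042, -0.001], [-0.042, -0.999, -0.0], [-0.001, 0.0, -1.0]]
ft_force: [0.0, 0.6, -1.1]
grip_width: 0.0393
gripper_force: 41.1
```

Call:
jog_arm([
  [0, 0, 0.1, 0, 0, 0],
  [0, 0, 0.2, 0, 0, 0],
  [0, 0, 0.3, 0, 0, 0],
  [0, 0, 0.3, 0, 0, 0],
])

```text
time_s: 17.87
position: [0.6018, -0.0012, 0.0498]
tool_rot: [[0.999, -0.042, -0.002], [-0.042, -0.999, -0.0], [-0.002, 0.0, -1.0]]
ft_force: [0.1, -0.1, -0.9]
grip_width: 0.0395
gripper_force: 41.1
```

Call:
jog_arm([
  [0, 0, 0.1, 0, 0, 0],
  [0, 0, 0.2, 0, 0, 0],
  [0, 0, 0.3, 0, 0, 0],
  [0, 0, 0.4, 0, 0, 0],
  [0, 0, 0.5, 0, 0, 0],
  [0, 0, 0.5, 0, 0, 0],
])

```text
time_s: 18.37
position: [0.6015, -0.0011, 0.0444]
tool_rot: [[0.999, -0.042, -0.003], [-0.042, -0.999, 0.0], [-0.003, 0.0, -1.0]]
ft_force: [-2.3, 0.1, 4.1]
grip_width: 0.0391
gripper_force: 41.5
```

Contact at 4 N, at the expected height. Releasing in part only (clear of the pan walls), then going up.

Call:
jog_arm([
  [0, 0, 0, 0, 0, 0],
  [0, 0, 0, 0, 0, 0],
  [0, 0, 0, 0, 0, 0],
  [0, 0, 0, 0, 0, 0],
  [0, 0, 0, 0, 0, 0],
], hand=0.62)

```text
time_s: 18.78
position: [0.6015, -0.0011, 0.044]
tool_rot: [[0.999, -0.042, -0.003], [-0.042, -0.999, 0.0], [-0.003, 0.0, -1.0]]
ft_force: [-0.4, 0.7, 1.1]
grip_width: 0.0527
gripper_force: 0.0
```

Call:
jog_arm([
  [0, 0, -1, 0, 0, 0],
  [0, 0, -3, 0, 0, 0],
  [0, 0, -6, 0, 0, 0],
  [0, 0, -10, 0, 0, 0],
  [0, 0, -14, 0, 0, 0],
  [-4, 0, -18, 0, 0, 0],
  [-8, 0, -20, 0, 0, 0],
  [-10, 0, -20, 0, 0, 0],
])

```text
time_s: 19.45
position: [0.5016, 0.003, 0.2479]
tool_rot: [[0.999, -0.042, 0.003], [-0.042, -0.999, -0.001], [0.003, 0.001, -1.0]]
ft_force: [-0.1, 0.1, -0.1]
grip_width: 0.053
gripper_force: 0.0
```

```bash
python3 -c "
from h import *
d=img('wrist');P0=cloud(d);P=P0.reshape(-1,3)
q=P[np.all((P>[.44,-.08,.055])&(P<[.68,.08,.069]),1)]
print('pan',cv2.minAreaRect((q[:,:2]*1000).astype(np.float32)))
ring(d,[.56,-.045],[.63,.045],.069,.08)
q=P[np.all((P>[.475,-.035,.03])&(P<[.56,.03,.05]),1)];print('spare',len(q),q.mean(0))
o=env.observe();print(o['time_s'],o['position'],o['grip_width'],o['ft_force'])
for n in('top','side'):
  env.get_image(n)
  for t in('jam_jar','plate','butter_tub','butter_knife'):
    for r in env.regions_of(n,t)[:1]: print(n,t,round(r['score'],2),np.round(r['point']))
"
```

```text
pan ((555.1158447265625, 0.03568267822265625), (118.25904083251953, 186.29917907714844), 87.72577667236328)
ring 1183 599.6 -1.0 r 19.7 z 0.0742 mean [ 0.6001 -0.0008  0.0742]
spare 2036 [0.51493722 0.00471805 0.04028514]
19.5 [0.49626316 0.00413212 0.24859469] 0.05260272946501464 [-0.21791945  2.01015621  2.71155018]
top jam_jar 0.89 [143. 370.]
top plate 0.75 [129. 310.]
top butter_tub 0.77 [148. 228.]
side jam_jar 0.71 [264. 396.]
side plate 0.57 [230. 374.]
side butter_tub 0.42 [202. 313.]
```

```bash
python3 -c "
from rig import env
print(env.close_job())"
```

```text
the job is handed in; nothing more can be done
None
```

The mat stem was stood on end and released, then tried on the shaft. It stopped on the shaft's top (16 mm bore), so it now stands in the pan's free half beside the spare; the job is handed in at about 19.5 s of robot time.

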